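Make up two weld kits at the laser station

ROBOT

A 6-joint arm with a two-finger parallel gripper is mounted at the origin on the work surface. World frame = base frame: x ahead of the robot, y to its left, z up, the work surface at z = 0. Lengths are in m, angles in rad, forces in N, time in s.
With the tool pointing down it reaches from about 0.275 to 0.75 m from the base axis. Payload 10.2 kg.
Tool frame: the origin (TCP) lies between the finger pads; the fingertips stand 22 mm ahead of it and the grasp point (between the pads) lies 3 mm ahead of it; z points along the fingers, y is the line along which they close (so a half turn about z gives the same grasp; the last joint's range is limited). The gripper opens to 88 mm and grips with 3 to 60 N. Pads are 18 mm wide; open, the fingers measure 123 mm over their backs; the gripper's body (75 mm by 187 mm) begins 45 mm behind the grasp point.
Start: joints at [-1.504, 0.313, 1.498, -0, 1.331, -0.223], TCP at [0.15, -0.503, 0.261] pointing down, gripper open.
Joint ranges: [-2.94, 2.94], [-0.97, 2.17], [0.19, 2.56], [-1.23, 4.37], [0.02, 3.11], [-2.88, 2.88]. Speed limits (rad/s): [2.39, 2.39, 3.01, 3.14, 3.14, 3.14].

INTERFACE

Orientations are given as a unit quaternion [w, x, y, z].
In Python, from plant import robot, optics, ticket gives the robot as it stands. The module is installed in compiled form; this text tells all that it offers.
- The arm moves only by the tool carry_out, never from a script. Its argument "plan" is a list of rows, each an object of numbers: "x", "y", "z": the shift along the tool's x, y, z in m; "ax", "ay", "az": the turn, a rotation vector about the tool's x, y, z in degrees; "jaw": the opening in per cent of the stroke, from 0 (shut) to 100 (fully open). A call has 1 to 20 rows; each row is the pose to reach, as a shift and turn from the pose commanded when the call began, along the tool's axes at that moment; what a row does not reach only later rows make up. A row lasts 1/8 s, in which the tool goes at most 62.5 mm and 10.7 degrees, less where a joint would pass 70% of its speed; a pose out of reach is approached as far as the arm can. A call with a gripper value outside its range is refused whole. The fingers move at their own pace and stop on an object; "newtons" is the grip in N (left out, the last holds). Time passes only in rows, so rows that repeat a pose let the fingers close. It gives the time, the measured TCP pose, the force, the opening and the grip force at its end, in the units of the state.
- robot.read_state(): the state, without advancing time (a new reading comes with each control period).
- optics.read_camera(name): name is "scene" or "top" or "wrist"; returns a dict with "frame" (480x640x3 uint8, red, green, blue), "z_map" (480x640 float32, m along the optical axis (not along the pixel's ray), 0 where there is no reading), "intrinsics" (3x3 intrinsics, pixels), "rvec" (rotation vector, rad) and "tvec" (3), from world to camera coordinates, as OpenCV has them. Camera axes: x right, y down, z forward; pixel columns grow to the right and rows downward; lengths in m; the calibration is good to about 2 mm. The wrist camera is an equidistant fisheye: a pixel r from the principal point sees the ray r / f radians off the axis. A picture is of the moment at which its call begins.
- ticket.job_done(): hands the job in; it is judged then, once.
The state is a dict: "time_s": time; "joint_positions": joint angles; "qvel": joint speeds; "effort": joint torques, N m; "tcp_pos": TCP position; "tool_rot": TCP orientation; "ft_force": force on the tool from outside, world axes, zero at the start; "ft_torque": the same for the moment, N m; "finger_gap": finger opening in m; "grip_force": force on a finger pad.
Only numpy, scipy, OpenCV 4.12 (cv2) and the standard library are available. Lean on these libraries where they do the work, as an engineer would, in place of code of your own. Each camera call takes 0.05 s, during which the arm holds its last target. There are 200 camera calls.

TASK

Make up the two kits for the laser welder. Blue tray: stand the green block in the middle of the white-floored bay with the brass bush upright and centred on top of it, and stand the red chuck jaw on its base in the middle of the black-floored bay. Yellow tray: stand the steel flange, broad side down, in the middle, with the copper plug upright and centred on top of it; leave the black bush and the dark hex nut where they are.

Things in the scene. Friction and masses are not known exactly. Their poses are not given: they have to be found in the camera images.
- blue_tray: Fixed blue tray, any yaw, 100 x 190 mm (x, y), on the grey stage plate (top 12 mm above the work surface, under all the stock too). Two bays, 92 x 89 mm inside. Rim and divider 4 mm thick, tops 10 mm above the underside; bay floors 4 mm above it. Origin: centre of underside. White-floored bay centre 46.5 mm along its +y, black-floored 46.5 mm along -y.
- yellow_tray: Fixed yellow kit tray with one bay, 100 x 97 mm outside (x, y), 92 x 89 mm inside; rim 4 mm thick, its top 10 mm above the tray's underside; bay floor 4 mm above the underside. On the same plate. Origin: centre of its underside, straight below the bay's centre.
- block: Green-painted square metal block, 44 x 44 mm (its x, y) and 28 mm high, about 150 g. Lies flat on the stage plate at the start, anywhere among the stock. Origin: centre of its underside; z up.
- brass_bush: Brass bush: plain ring-shaped tube, outside diameter 32 mm, bore 16 mm, 36 mm high, about 180 g. Stands upright at the start, anywhere among the stock. Origin: centre of its underside; z up its axis.
- jaw: Red stepped chuck jaw, 52 mm long (its x), 24 mm wide (its y), 40 mm high: base 22 mm high over the full length, upper step (22 to 40 mm) from x = -26 to +8 mm. Flat parallel sides 24 mm apart; about 280 g. Stands on its base among the stock at the start. Origin: centre of the base's underside; z up.
- flange: Bright steel flange with hub: disc of 60 mm diameter and 10 mm thick, with a solid round hub of 40 mm diameter on top, 32 mm high in all, flat top; about 400 g. Stands hub up at the start, anywhere among the stock. Origin: centre of the disc's underside; z up its axis.
- copper_plug: Solid copper plug, a cylinder of 30 mm diameter and 34 mm high, about 200 g. Stands upright at the start, anywhere among the stock. Origin: centre of its underside; z up its axis.
- black_bush: Spare black bush of the same form as the brass one (32 mm diameter, 16 mm bore, 36 mm high). Not part of any kit. Stands upright at the start, anywhere among the stock. Origin: centre of its underside; z up its axis.
- hex_nut: Spare dark steel hex nut, 36 mm across flats, 24 mm high. Not part of any kit. Stands upright at the start, anywhere among the stock. Origin: centre of its underside; z up its axis.
There are look-alikes about, which are no part of the job. Several things have the shape of the jaw; the one meant has the colours described above.

How it is judged:
At the end, for the whole second after the job is handed in: Block in white bay, jaw in black bay, flange in yellow tray: on the floor, within 16 mm of the bay centre along each tray axis. Brass bush on block, copper plug on flange, within 12 mm of its axis. All upright within 0.1 rad, at rest; black bush and hex nut within 20 mm of their starts (x of block in the frame of blue_tray between -0.016 and 0.016 m and y of block in the frame of blue_tray between 0.0305 and 0.0625 m and z of block in the frame of blue_tray between 0.0015 and 0.0065 m and horizontal distance between brass_bush and block below 0.012 m and z of brass_bush in the frame of block between 0.025 and 0.031 m and x of jaw in the frame of blue_tray between -0.016 and 0.016 m and y of jaw in the frame of blue_tray between -0.0625 and -0.0305 m and z of jaw in the frame of blue_tray between 0.0015 and 0.0065 m and x of flange in the frame of yellow_tray between -0.016 and 0.016 m and y of flange in the frame of yellow_tray between -0.016 and 0.016 m and z of flange in the frame of yellow_tray between 0.0015 and 0.0065 m and horizontal distance between copper_plug and flange below 0.012 m and z of copper_plug in the frame of flange between 0.029 and 0.035 m and angle between each of block, brass_bush, jaw, flange, copper_plug's own z axis and vertical below 0.1 rad and linear speed of each of block, brass_bush, jaw, flange, copper_plug below 0.02 m/s and angular speed of each of block, brass_bush, jaw, flange, copper_plug below 0.2 rad/s and distance of each of black_bush, hex_nut from where it was at the start of the episode below 0.02 m); the robot touches nothing.
It fails at once if the black bush is moved by more than 20 mm (distance of black_bush from where it was at the start of the episode above 0.02 m).
It fails at once if the hex nut is moved by more than 20 mm (distance of hex_nut from where it was at the start of the episode above 0.02 m).
It also fails if it takes over 99 s, if anything falls off the work surface, if the arm or the gripper's body presses on something with over 40 N, if the wrist force passes 120 N, or if a joint passes its speed limit or range.

## Working session

There is one attempt and no reset: what is moved stays moved. The work goes in short steps, Python scripts to look and compute and a tool call to move; the robot and the scene stay as the last step left them, time stands still between calls to the robot, and variables do not carry over. Pictures are saved under pics/ and viewed, at most 14 in all, crops included, and the job is handed in when it is done.

Besides the shell and the picture viewer there is one more tool, called after ">>>" as a command line: name --argument value ..., lists and objects as JSON in quotes. carry_out: Moves the arm, as the interface text tells. Its arguments: {"type":"object","properties":{"plan":{"type":"array","items":{"type":"object","properties":{"x":{"type":"number"},"y":{"type":"number"},"z":{"type":"number"},"ax":{"type":"number"},"ay":{"type":"number"},"az":{"type":"number"},"jaw":{"type":"number"}}}},"newtons":{"type":"number"}},"required":["plan"]}

```bash
mkdir -p pics
cat > h.py <<'E'
import numpy as np, cv2
from plant import robot, optics, ticket
def cam(n):
    c=optics.read_camera(n); R=cv2.Rodrigues(np.array(c['rvec'],float))[0]; return c,R,np.array(c['tvec'],float).ravel()
def cloud(c,R,t):
    K=c['intrinsics'];v,u=np.mgrid[:480,:640];z=c['z_map']
    P=np.stack([(u-K[0,2])/K[0,0]*z,(v-K[1,2])/K[1,1]*z,z],-1)
    return (P-t)@R
def save(n,im): cv2.imwrite('pics/'+n,im[...,::-1])
E
python3 - <<'E'
from h import *
for n in('top','scene'):
    c,R,t=cam(n); save(n+'0.png',c['frame']); np.savez(n+'0.npz',f=c['frame'],P=cloud(c,R,t),z=c['z_map'],K=c['intrinsics'],R=R,t=t)
    print(n,-R.T@t,R[2])
print(robot.read_state())
E
```

```text
top [ 3.02353908e-01 -8.69723866e-04  1.07795500e+00] [ 0.16866517  0.01227232 -0.985597  ]
scene [0.86538739 0.41704737 0.69601931] [-0.4285516  -0.50329559 -0.75035796]
{'time_s': 0.1, 'joint_positions': array([-1.50440304e+00,  3.13374426e-01,  1.49834607e+00,  2.47848614e-05,
        1.33100295e+00, -2.23404269e-01]), 'qvel': array([ 8.63996630e-04, -3.34309270e-03, -2.10369709e-03,  2.42969925e-04,
        2.86129270e-03,  8.98579442e-05]), 'effort': array([ 1.52421122e-03, -4.02812898e+01, -2.52649659e+01,  6.94553554e-02,
        3.42153094e-02, -6.16701254e-05]), 'tcp_pos': array([ 0.15000156, -0.5029147 ,  0.26023399]), 'tool_rot': array([-5.62711347e-04,  9.89520794e-01,  1.44389328e-01,  5.63402743e-05]), 'ft_force': array([0.71098552, 0.96270404, 0.40391695]), 'ft_torque': array([ 0.00862186,  0.03395705, -0.00933949]), 'grip_force': 0.0, 'finger_gap': 0.08825705217420476}
```

View pics/top0.png

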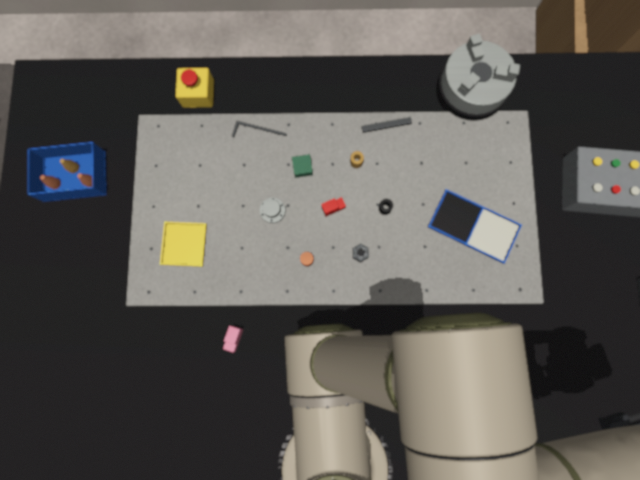

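View pics/scene0.png

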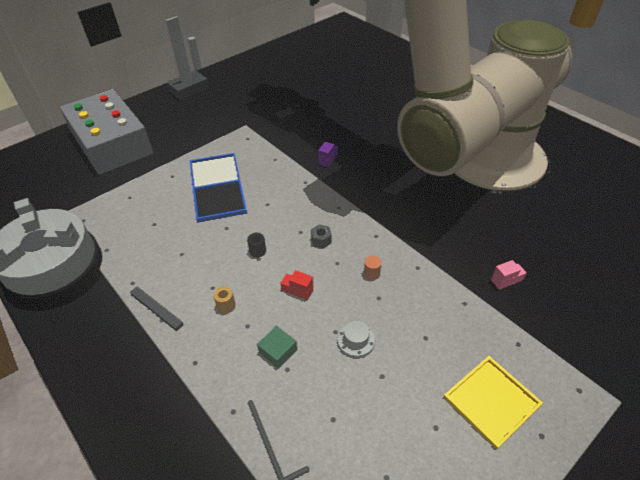

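Run:
```python
from h import *
d=np.load('top0.npz');P=d['P'];f=d['f'];K=d['K'];R=d['R'];t=d['t']
def px(p): q=K@(R@p+t);return q[:2]/q[2]
s={'green':(302,165),'brass':(357,159),'jaw':(333,206),'blackb':(386,206),'nut':(361,253),'plug':(307,258),'flange':(271,210)}
hz=P[...,2];pl=(P[140:290,140:420]);print('plate z',np.median(pl[...,2]),'npix zero',(d['z']==0).sum())
m=((hz>0.026)&(hz<0.08)&(d['z']>0)).astype(np.uint8)
n,L,st,ce=cv2.connectedComponentsWithStats(m,connectivity=4)
for k,(u,v) in s.items():
    w=L[v-8:v+9,u-8:u+9];w=w[w>0]
    if not len(w):print(k,'none');continue
    l=np.bincount(w).argmax();Q=P[L==l];zt=np.percentile(Q[:,2],80)
    T=Q[Q[:,2]>zt-.006]
    r=cv2.minAreaRect((T[:,:2]*1000).astype(np.float32))
    print(k,len(Q),'zt',zt.round(4),'top mean',T[:,:2].mean(0).round(4),'rect',np.round(r[0],1),np.round(r[1],1),round(r[2],1),'rng',(T[:,:2].min(0)*1000).round(),(T[:,:2].max(0)*1000).round())
# trays by colour
hsv=cv2.cvtColor(f,cv2.COLOR_RGB2HSV)
for nm,lo,hi,roi in(('blue',(100,120,60),(130,255,255),(425,185,525,265)),('yellow',(20,120,80),(40,255,255),(155,215,212,272))):
    mm=cv2.inRange(hsv,lo,hi);z=np.zeros_like(mm);a,b,c2,e=roi;z[b:e,a:c2]=mm[b:e,a:c2]
    v,u=np.nonzero(z)
    # project to plane z=0.022
    ray=np.stack([(u-K[0,2])/K[0,0],(v-K[1,2])/K[1,1],np.ones(len(u))],-1)@R;C=-R.T@t
    Q=C+ray*((0.021-C[2])/ray[:,2])[:,None]
    r=cv2.minAreaRect((Q[:,:2]*1000).astype(np.float32));print(nm,len(Q),r)
    if nm=='blue':
        for cn,cond in(('white',f.min(2)>150),('black',f.max(2)<60)):
            z=np.zeros_like(mm);z[b+8:e-8,a+8:c2-8]=cond[b+8:e-8,a+8:c2-8]*255
            _,L2,s2,_=cv2.connectedComponentsWithStats(z);l=1+s2[1:,4].argmax();v,u=np.nonzero(L2==l)
            ray=np.stack([(u-K[0,2])/K[0,0],(v-K[1,2])/K[1,1],np.ones(len(u))],-1)@R
            Q=C+ray*((0.016-C[2])/ray[:,2])[:,None];print(cn,len(Q),Q.mean(0))
sc=np.load('scene0.npz')['f']
a=cv2.resize(sc[210:380,190:410],None,fx=2.5,fy=2.5,interpolation=2)
save('crop.png',a)
```

```text
plate z 0.012815281062624412 npix zero 1218
green 382 zt 0.0419 top mean [0.6726 0.0717] rect [673.2  71.7] [45.  43.9] 7.7 rng [648.  47.] [697.  96.]
brass 170 zt 0.0493 top mean [ 0.6846 -0.0546] rect [684.8 -55.1] [30.  31.2] 88.0 rng [669. -70.] [701. -40.]
jaw 281 zt 0.0534 top mean [0.5709 0.0078] rect [571.3   7.9] [24.9 34. ] 21.6 rng [555. -12.] [587.  26.]
blackb 158 zt 0.0493 top mean [ 0.5717 -0.1186] rect [ 572.3 -118.7] [29.6 30.9] 84.9 rng [ 557. -134.] [ 588. -104.]
nut 239 zt 0.038 top mean [ 0.4668 -0.0606] rect [467.4 -61. ] [35.7 38.8] 33.3 rng [448. -78.] [487. -42.]
plug 151 zt 0.0477 top mean [0.4525 0.0603] rect [452.1  60.3] [26.9 27.2] 89.8 rng [438.  47.] [466.  74.]
flange 267 zt 0.0461 top mean [0.5693 0.141 ] rect [569.7 141.4] [38.8 37.1] 44.4 rng [550. 122.] [589. 160.]
blue 368 ((528.07763671875, -322.6675109863281), (187.43228149414062, 98.39790344238281), 62.709476470947266)
white 1494 [ 0.5085012  -0.36515128  0.016     ]
black 1244 [ 0.55075738 -0.2839593   0.016     ]
yellow 1754 ((491.22625732421875, 343.6930847167969), (96.38905334472656, 97.85358428955078), 87.40165710449219)
```

View pics/crop.png

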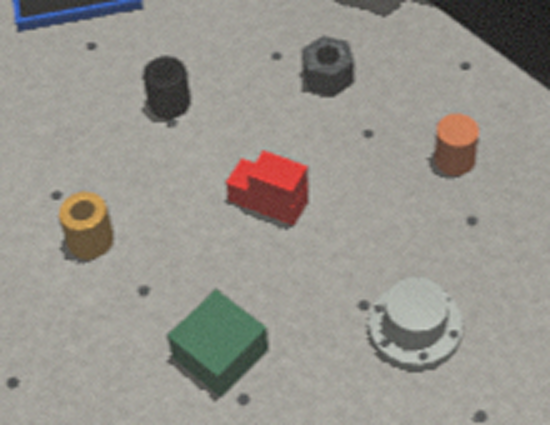

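Run:
```python
from h import *
for nm,e in(('top',0),('scene',0)):
    d=np.load(nm+'0.npz');P=d['P'].reshape(-1,3);f=d['f'].reshape(-1,3).astype(int)
    def near(x,y,r): return (np.hypot(P[:,0]-x,P[:,1]-y)<r)
    J=near(.572,.002,.045)&(f[:,0]>2.5*f[:,1])
    for lo,hi in((.029,.040),(.048,.06)):
        Q=P[J&(P[:,2]>lo)&(P[:,2]<hi)];print(nm,'jaw',lo,len(Q),Q.mean(0).round(4))
    Q=P[J&(P[:,2]>.049)];print(cv2.minAreaRect((Q[:,:2]*1000).astype(np.float32)))
    Q=P[J];print('all',cv2.minAreaRect((Q[:,:2]*1000).astype(np.float32)))
    G=near(.673,.072,.045)&(P[:,2]>.036);Q=P[G];print('block',cv2.minAreaRect((Q[:,:2]*1000).astype(np.float32)),Q[:,2].mean())
    for n,x,y,zt in(('brass',.685,-.055,.045),('plug',.452,.060,.043),('flange',.570,.141,.041)):
        Q=P[near(x,y,.03)&(P[:,2]>zt)];print(n,cv2.minEnclosingCircle((Q[:,:2]*1000).astype(np.float32)),Q.mean(0).round(4))
```

```text
top jaw 0.029 66 [ 0.5752 -0.0121  0.0347]
top jaw 0.048 124 [0.5689 0.0064 0.0526]
((569.117919921875, 6.613424301147461), (19.78140640258789, 33.14863586425781), 22.026317596435547)
all ((571.9307861328125, -0.6217117309570312), (20.551063537597656, 48.543312072753906), 25.77338218688965)
block ((673.1543579101562, 71.67500305175781), (45.002830505371094, 43.890296936035156), 7.674551010131836) 0.04050426281680162
brass ((685.378173828125, -55.22510528564453), 15.957296371459961) [ 0.6848 -0.055   0.0485]
plug ((452.5544128417969, 60.417137145996094), 14.668249130249023) [0.4525 0.0603 0.0463]
flange ((569.6155395507812, 141.1018524169922), 19.893310546875) [0.5696 0.1409 0.0448]
scene jaw 0.029 74 [ 0.5818 -0.0156  0.034 ]
scene jaw 0.048 216 [0.5704 0.0081 0.0518]
((569.6154174804688, 7.9168701171875), (24.441560745239258, 33.947505950927734), 23.485525131225586)
all ((573.2531127929688, -0.45516014099121094), (24.441560745239258, 52.203922271728516), 23.485525131225586)
block ((671.3054809570312, 71.62079620361328), (45.173500061035156, 45.0887565612793), 9.320813179016113) 0.03972690097792201
brass ((682.1260986328125, -55.069034576416016), 16.65834617614746) [ 0.6836 -0.0548  0.0475]
plug ((450.998291015625, 59.37644577026367), 16.126253128051758) [0.4512 0.0605 0.0456]
flange ((567.9338989257812, 140.6443328857422), 20.390859603881836) [0.5683 0.1416 0.0436]
```

Candidates, in top pixels: the red jaw (333,206) against the pink jaw (232,339) and a purple one, seen at scene (327,153). The brass bush (357,159) against the black bush (386,206). The crop confirms the red jaw, brass bush, green block, copper plug and flange.

```bash
cat >> h.py <<'E'
from scipy.spatial.transform import Rotation as Ro
def go(*tg,yaw=None):
    s=robot.read_state();q=s['tool_rot'];R=Ro.from_quat([q[1],q[2],q[3],q[0]])
    y0=np.degrees(np.arctan2(*R.as_matrix()[[1,0],0]));print('t',round(s['time_s'],2),'tcp',s['tcp_pos'].round(4),'yaw',y0.round(2),'gap',round(s['finger_gap'],4),'F',s['ft_force'].round(1))
    for g in tg: print(g,(R.inv().apply(np.array(g)-s['tcp_pos'])*1000).round(1),'mm')
    if yaw is not None: print('az',round(y0-yaw,1))
E
python3 -c "
from h import *
go((.6723,.0717,.14),yaw=98.5)"
```

```text
t 0.1 tcp [ 0.15   -0.5029  0.2602] yaw 16.6 gap 0.0883 F [0.7 1.  0.4]
(0.6723, 0.0717, 0.14) [ 664.7 -401.3  120.9] mm
az -81.9
```

>>> carry_out --plan '[{"x":0.665,"y":-0.401,"z":0.06,"az":-82,"jaw":100},{"x":0.665,"y":-0.401,"z":0.06,"az":-82,"jaw":100},{"x":0.665,"y":-0.401,"z":0.06,"az":-82,"jaw":100},{"x":0.665,"y":-0.401,"z":0.06,"az":-82,"jaw":100},{"x":0.665,"y":-0.401,"z":0.06,"az":-82,"jaw":100},{"x":0.665,"y":-0.401,"z":0.06,"az":-82,"jaw":100},{"x":0.665,"y":-0.401,"z":0.06,"az":-82,"jaw":100},{"x":0.665,"y":-0.401,"z":0.12,"az":-82,"jaw":100},{"x":0.665,"y":-0.401,"z":0.12,"az":-82,"jaw":100},{"x":0.665,"y":-0.401,"z":0.12,"az":-82,"jaw":100},{"x":0.665,"y":-0.401,"z":0.12,"az":-82,"jaw":100},{"x":0.665,"y":-0.401,"z":0.12,"az":-82,"jaw":100},{"x":0.665,"y":-0.401,"z":0.12,"az":-82,"jaw":100},{"x":0.665,"y":-0.401,"z":0.12,"az":-82,"jaw":100}]' --newtons 30

```text
validation failed for argument at $.pl...
```

```bash
python3 -c "
from h import *
go((.6723,.0717,.042),(.5075,-.3647,.14),(.5505,-.2823,.14),yaw=98.5)
c=optics.read_camera('wrist');save('w1.png',c['frame']);print(c['intrinsics'],c['rvec'],c['tvec'])"
```

```text
t 0.1 tcp [ 0.15   -0.5029  0.2602] yaw 16.6 gap 0.0883 F [0.7 1.  0.4]
(0.6723, 0.0717, 0.042) [ 664.7 -401.2  218.9] mm
(0.5075, -0.3647, 0.14) [382.1 -30.2 120.4] mm
(0.5505, -0.2823, 0.14) [446.8 -96.8 120.5] mm
az -81.9
[[371.64829954   0.         313.25457816]
 [  0.         371.64829954 234.73224988]
 [  0.           0.           1.        ]] [-2.31014542  1.72202695  0.26936562] [-0.52516769 -0.04223723  0.38967517]
```

View pics/w1.png

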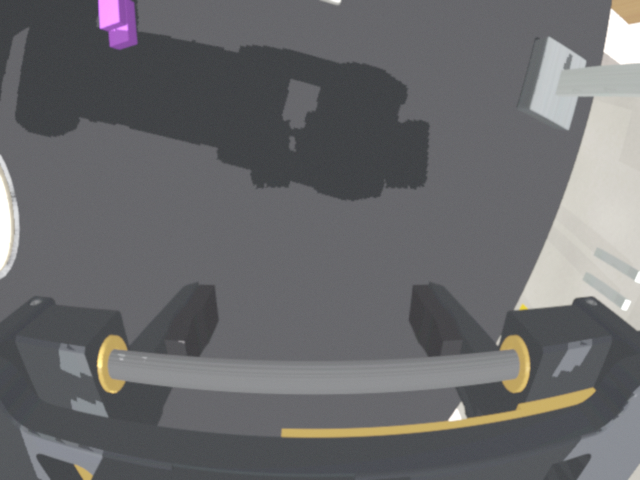

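The wrist view shows only dark table, the purple jaw at (117,20) and the fingers, because the plan was refused and the arm has not moved. I'll try a smaller plan to see what was refused.

>>> carry_out --plan '[{"x":0.06,"y":-0.036,"z":0.005,"az":-8.0},{"x":0.12,"y":-0.072,"z":0.01,"az":-16.0}]' --newtons 30

```text
validation failed for argument at $.pl...
```

>>> carry_out --plan '[{"x":0.05,"y":-0.03,"z":0.005,"ax":0,"ay":0,"az":-8,"jaw":100}]' --newtons 30

```text
time_s: 0.28
tcp_pos: [0.1884, -0.461, 0.2552]
tool_rot: [0.0, 0.977, 0.213, -0.0]
ft_force: [0.9, -0.6, 0.3]
finger_gap: 0.0879
grip_force: 0.0
```

```bash
python3 -c "
from h import *
go((.6723,.0717,.14),yaw=98.5)"
```

```text
t 0.28 tcp [ 0.1884 -0.461   0.2552] yaw 24.55 gap 0.0879 F [ 0.9 -0.6  0.3]
(0.6723, 0.0717, 0.14) [ 661.5 -283.4  115. ] mm
az -73.9
```

>>> carry_out --plan '[{"x":0.661,"y":-0.283,"z":0.05,"ax":0,"ay":0,"az":-74,"jaw":100},{"x":0.661,"y":-0.283,"z":0.05,"ax":0,"ay":0,"az":-74,"jaw":100},{"x":0.661,"y":-0.283,"z":0.05,"ax":0,"ay":0,"az":-74,"jaw":100},{"x":0.661,"y":-0.283,"z":0.05,"ax":0,"ay":0,"az":-74,"jaw":100},{"x":0.661,"y":-0.283,"z":0.05,"ax":0,"ay":0,"az":-74,"jaw":100},{"x":0.661,"y":-0.283,"z":0.05,"ax":0,"ay":0,"az":-74,"jaw":100},{"x":0.661,"y":-0.283,"z":0.115,"ax":0,"ay":0,"az":-74,"jaw":100},{"x":0.661,"y":-0.283,"z":0.115,"ax":0,"ay":0,"az":-74,"jaw":100},{"x":0.661,"y":-0.283,"z":0.115,"ax":0,"ay":0,"az":-74,"jaw":100},{"x":0.661,"y":-0.283,"z":0.115,"ax":0,"ay":0,"az":-74,"jaw":100},{"x":0.661,"y":-0.283,"z":0.115,"ax":0,"ay":0,"az":-74,"jaw":100},{"x":0.661,"y":-0.283,"z":0.115,"ax":0,"ay":0,"az":-74,"jaw":100},{"x":0.661,"y":-0.283,"z":0.115,"ax":0,"ay":0,"az":-74,"jaw":100}]' --newtons 30

```text
time_s: 1.9
tcp_pos: [0.6727, 0.0747, 0.1385]
tool_rot: [-0.001, 0.651, 0.759, -0.001]
ft_force: [-0.6, -0.5, -0.7]
finger_gap: 0.0883
grip_force: 0.0
```

```bash
python3 -c "
from h import *
go((.6723,.0717,.042),(.5075,-.3647,.14),(.5505,-.2823,.14),yaw=98.5)
c=optics.read_camera('wrist');save('w2.png',c['frame']);print(c['intrinsics'],c['rvec'],c['tvec'])"
```

```text
t 1.9 tcp [0.6727 0.0747 0.1385] yaw 98.78 gap 0.0883 F [-0.6 -0.5 -0.7]
(0.6723, 0.0717, 0.042) [-3.  -0.6 96.5] mm
(0.5075, -0.3647, 0.14) [-409.  -230.3   -1.3] mm
(0.5505, -0.2823, 0.14) [-334.2 -175.3   -1.3] mm
az 0.3
[[371.64829954   0.         313.25457816]
 [  0.         371.64829954 234.73224988]
 [  0.           0.           1.        ]] [-2.82382227 -0.21686703 -0.03073079] [-0.67520859 -0.03281342  0.26620519]
```

View pics/w2.png

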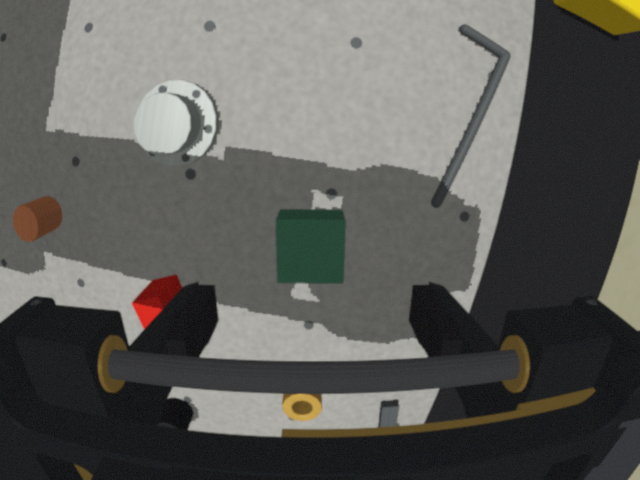

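The green block is centred between the fingers at (311,246) and square to them. Next I'll descend and grip it.

>>> carry_out --plan '[{"x":0,"y":0,"z":0.05,"ax":0,"ay":0,"az":0,"jaw":100},{"x":0,"y":0,"z":0.098,"ax":0,"ay":0,"az":0,"jaw":100},{"x":0,"y":0,"z":0.098,"ax":0,"ay":0,"az":0,"jaw":100},{"x":0,"y":0,"z":0.098,"ax":0,"ay":0,"az":0,"jaw":30},{"x":0,"y":0,"z":0.098,"ax":0,"ay":0,"az":0,"jaw":30},{"x":0,"y":0,"z":0.098,"ax":0,"ay":0,"az":0,"jaw":30},{"x":0,"y":0,"z":0.098,"ax":0,"ay":0,"az":0,"jaw":30},{"x":0,"y":0,"z":0.098,"ax":0,"ay":0,"az":0,"jaw":30},{"x":0,"y":0,"z":0.06,"ax":0,"ay":0,"az":0,"jaw":30},{"x":0,"y":0,"z":0.0,"ax":0,"ay":0,"az":0,"jaw":30}]' --newtons 30

```text
time_s: 3.2
tcp_pos: [0.6715, 0.0725, 0.1397]
tool_rot: [-0.002, 0.652, 0.758, -0.001]
ft_force: [0.6, -0.2, -1.2]
finger_gap: 0.0435
grip_force: 30.0
```

>>> carry_out --plan '[{"x":-0.4065,"y":-0.2275,"z":0.0,"ax":0,"ay":0,"az":0,"jaw":30},{"x":-0.4065,"y":-0.2275,"z":0.0,"ax":0,"ay":0,"az":0,"jaw":30},{"x":-0.4065,"y":-0.2275,"z":0.0,"ax":0,"ay":0,"az":0,"jaw":30},{"x":-0.4065,"y":-0.2275,"z":0.0,"ax":0,"ay":0,"az":0,"jaw":30},{"x":-0.4065,"y":-0.2275,"z":0.0,"ax":0,"ay":0,"az":0,"jaw":30},{"x":-0.4065,"y":-0.2275,"z":0.0,"ax":0,"ay":0,"az":0,"jaw":30},{"x":-0.4065,"y":-0.2275,"z":0.0,"ax":0,"ay":0,"az":0,"jaw":30},{"x":-0.4065,"y":-0.2275,"z":0.0,"ax":0,"ay":0,"az":0,"jaw":30},{"x":-0.4065,"y":-0.2275,"z":0.02,"ax":0,"ay":0,"az":0,"jaw":30},{"x":-0.4065,"y":-0.2275,"z":0.04,"ax":0,"ay":0,"az":0,"jaw":30},{"x":-0.4065,"y":-0.2275,"z":0.04,"ax":0,"ay":0,"az":0,"jaw":30}]'

```text
time_s: 4.58
tcp_pos: [0.5078, -0.363, 0.0992]
tool_rot: [-0.002, 0.652, 0.758, 0.0]
ft_force: [0.0, -1.0, -0.7]
finger_gap: 0.044
grip_force: 30.0
```

```bash
python3 -c "
from h import *
go((.5075,-.3647,.046),yaw=98.5)
c,R,t=cam('top');save('t2.png',cv2.resize(c['frame'][150:300,390:590],None,fx=3,fy=3))"
```

```text
t 4.58 tcp [ 0.5078 -0.363   0.0992] yaw 98.6 gap 0.044 F [ 0.  -1.  -0.7]
(0.5075, -0.3647, 0.046) [-1.8 -0.4 53.2] mm
az 0.1
```

View pics/t2.png

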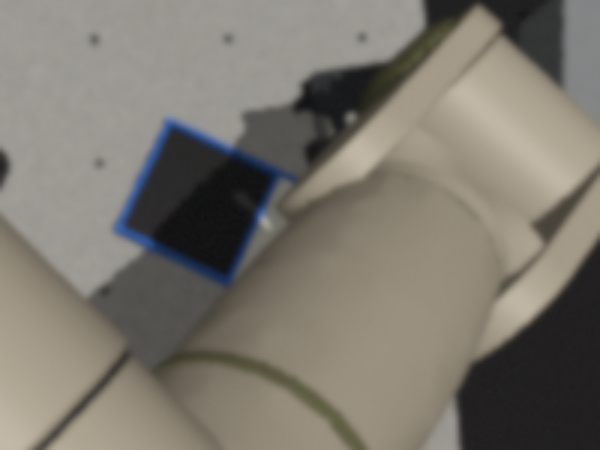

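The arm hides the white bay in this view, with the divider at about (250,225), so I'll rely on the measured pose.

>>> carry_out --plan '[{"x":0,"y":0,"z":0.03,"ax":0,"ay":0,"az":0,"jaw":30},{"x":0,"y":0,"z":0.048,"ax":0,"ay":0,"az":0,"jaw":30},{"x":0,"y":0,"z":0.053,"ax":0,"ay":0,"az":0,"jaw":30},{"x":0,"y":0,"z":0.053,"ax":0,"ay":0,"az":0,"jaw":30},{"x":0,"y":0,"z":0.053,"ax":0,"ay":0,"az":0,"jaw":65},{"x":0,"y":0,"z":0.053,"ax":0,"ay":0,"az":0,"jaw":65},{"x":0,"y":0,"z":0.053,"ax":0,"ay":0,"az":0,"jaw":65},{"x":0,"y":0,"z":0.03,"ax":0,"ay":0,"az":0,"jaw":65},{"x":0,"y":0,"z":-0.02,"ax":0,"ay":0,"az":0,"jaw":100},{"x":0,"y":0,"z":-0.04,"ax":0,"ay":0,"az":0,"jaw":100}]'

```text
time_s: 5.88
tcp_pos: [0.509, -0.3641, 0.1438]
tool_rot: [0.002, 0.652, 0.758, -0.0]
ft_force: [-0.2, 0.5, -1.1]
finger_gap: 0.0754
grip_force: 0.0
```

```bash
python3 -c "
from h import *
go((.5714,.0041,.14),yaw=113.3)
c,R,t=cam('wrist');save('w3.png',c['frame'])"
```

```text
t 5.88 tcp [ 0.509  -0.3641  0.1438] yaw 98.61 gap 0.0754 F [-0.2  0.5 -1.1]
(0.5714, 0.0041, 0.14) [354.7 116.8   2.9] mm
az -14.7
```

View pics/w3.png

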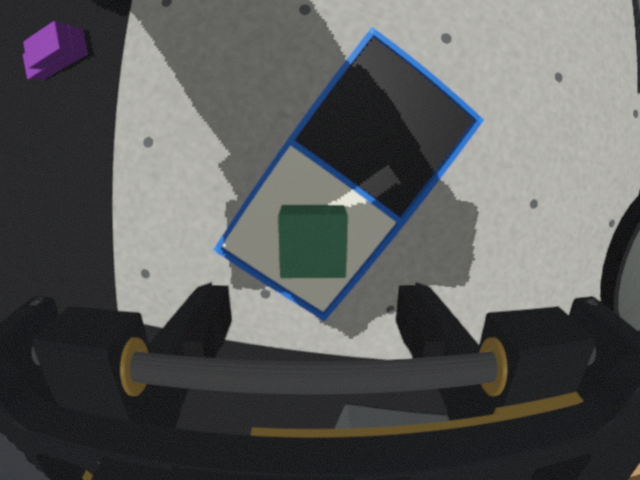

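The block stands upright in the white bay at (313,243), near the bay centre at about (309,231). The offset is consistent with parallax. The jaw is next.

>>> carry_out --plan '[{"x":0.355,"y":0.118,"z":0.0,"ax":0,"ay":0,"az":-14.7,"jaw":100},{"x":0.355,"y":0.118,"z":0.0,"ax":0,"ay":0,"az":-14.7,"jaw":100},{"x":0.355,"y":0.118,"z":0.0,"ax":0,"ay":0,"az":-14.7,"jaw":100},{"x":0.355,"y":0.118,"z":0.0,"ax":0,"ay":0,"az":-14.7,"jaw":100},{"x":0.355,"y":0.118,"z":0.0,"ax":0,"ay":0,"az":-14.7,"jaw":100},{"x":0.355,"y":0.118,"z":0.0,"ax":0,"ay":0,"az":-14.7,"jaw":100},{"x":0.355,"y":0.118,"z":0.0,"ax":0,"ay":0,"az":-14.7,"jaw":100},{"x":0.355,"y":0.118,"z":0.0,"ax":0,"ay":0,"az":-14.7,"jaw":100},{"x":0.355,"y":0.118,"z":0.05,"ax":0,"ay":0,"az":-14.7,"jaw":100},{"x":0.355,"y":0.118,"z":0.095,"ax":0,"ay":0,"az":-14.7,"jaw":100},{"x":0.355,"y":0.118,"z":0.095,"ax":0,"ay":0,"az":-14.7,"jaw":100},{"x":0.355,"y":0.118,"z":0.095,"ax":0,"ay":0,"az":-14.7,"jaw":10},{"x":0.355,"y":0.118,"z":0.095,"ax":0,"ay":0,"az":-14.7,"jaw":10},{"x":0.355,"y":0.118,"z":0.095,"ax":0,"ay":0,"az":-14.7,"jaw":10},{"x":0.355,"y":0.118,"z":0.095,"ax":0,"ay":0,"az":-14.7,"jaw":10},{"x":0.355,"y":0.118,"z":0.095,"ax":0,"ay":0,"az":-14.7,"jaw":10},{"x":0.355,"y":0.118,"z":0.095,"ax":0,"ay":0,"az":-14.7,"jaw":10},{"x":0.355,"y":0.118,"z":0.095,"ax":0,"ay":0,"az":-14.7,"jaw":10},{"x":0.355,"y":0.118,"z":0.05,"ax":0,"ay":0,"az":-14.7,"jaw":10},{"x":0.355,"y":0.118,"z":0.0,"ax":0,"ay":0,"az":-14.7,"jaw":10}]' --newtons 40

```text
time_s: 8.43
tcp_pos: [0.5713, 0.0052, 0.1409]
tool_rot: [-0.001, 0.55, 0.835, -0.0]
ft_force: [0.6, 0.0, -3.4]
finger_gap: 0.0234
grip_force: 40.0
```

```bash
python3 -c "
from h import *
go((.5484,-.2777,.14),(.5484,-.2777,.05),yaw=113.3)"
```

```text
t 8.43 tcp [0.5713 0.0052 0.1409] yaw 113.3 gap 0.0234 F [ 0.6  0.  -3.4]
(0.5484, -0.2777, 0.14) [-250.8 -132.9    0.7] mm
(0.5484, -0.2777, 0.05) [-251.  -132.7   90.7] mm
az -0.0
```

>>> carry_out --plan '[{"x":-0.251,"y":-0.133,"z":0.0,"ax":0,"ay":0,"az":0,"jaw":10},{"x":-0.251,"y":-0.133,"z":0.0,"ax":0,"ay":0,"az":0,"jaw":10},{"x":-0.251,"y":-0.133,"z":0.0,"ax":0,"ay":0,"az":0,"jaw":10},{"x":-0.251,"y":-0.133,"z":0.0,"ax":0,"ay":0,"az":0,"jaw":10},{"x":-0.251,"y":-0.133,"z":0.0,"ax":0,"ay":0,"az":0,"jaw":10},{"x":-0.251,"y":-0.133,"z":0.0,"ax":0,"ay":0,"az":0,"jaw":10},{"x":-0.251,"y":-0.133,"z":0.04,"ax":0,"ay":0,"az":0,"jaw":10},{"x":-0.251,"y":-0.133,"z":0.08,"ax":0,"ay":0,"az":0,"jaw":10},{"x":-0.251,"y":-0.133,"z":0.09,"ax":0,"ay":0,"az":0,"jaw":10},{"x":-0.251,"y":-0.133,"z":0.09,"ax":0,"ay":0,"az":0,"jaw":10},{"x":-0.251,"y":-0.133,"z":0.09,"ax":0,"ay":0,"az":0,"jaw":45},{"x":-0.251,"y":-0.133,"z":0.09,"ax":0,"ay":0,"az":0,"jaw":45},{"x":-0.251,"y":-0.133,"z":0.09,"ax":0,"ay":0,"az":0,"jaw":45},{"x":-0.251,"y":-0.133,"z":0.06,"ax":0,"ay":0,"az":0,"jaw":45},{"x":-0.251,"y":-0.133,"z":0.0,"ax":0,"ay":0,"az":0,"jaw":100},{"x":-0.251,"y":-0.133,"z":0.0,"ax":0,"ay":0,"az":0,"jaw":100}]'

```text
time_s: 10.42
tcp_pos: [0.5507, -0.2792, 0.1455]
tool_rot: [0.004, 0.55, 0.835, -0.0]
ft_force: [0.9, 0.0, -0.0]
finger_gap: 0.0574
grip_force: 0.0
```

```bash
python3 -c "
from h import *
go((.684,-.055,.14),yaw=113.3)
c,R,t=cam('wrist');save('w4.png',c['frame'])"
```

```text
t 10.43 tcp [ 0.5507 -0.2792  0.1455] yaw 113.31 gap 0.0574 F [ 0.9  0.  -0. ]
(0.684, -0.055, 0.14) [153.2 211.1   5.2] mm
az 0.0
```

View pics/w4.png

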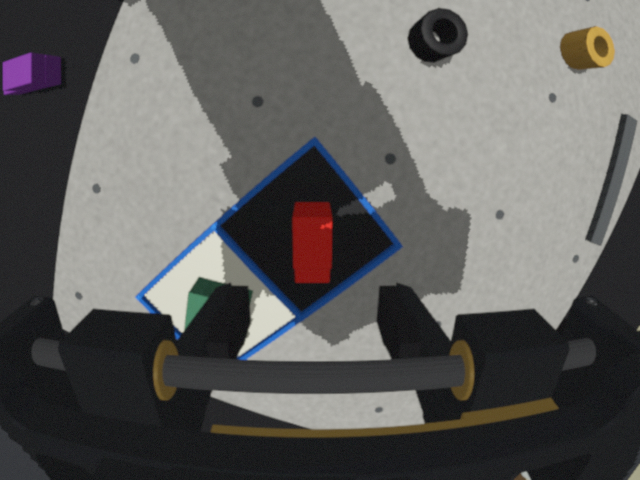

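The jaw stands upright in the black bay at (313,240), with the bay centre at about (310,228). The brass bush is next.

>>> carry_out --plan '[{"x":0.152,"y":0.213,"z":0.0,"ax":0,"ay":0,"az":0,"jaw":100},{"x":0.152,"y":0.213,"z":0.0,"ax":0,"ay":0,"az":0,"jaw":100},{"x":0.152,"y":0.213,"z":0.0,"ax":0,"ay":0,"az":0,"jaw":100},{"x":0.152,"y":0.213,"z":0.0,"ax":0,"ay":0,"az":0,"jaw":100},{"x":0.152,"y":0.213,"z":0.0,"ax":0,"ay":0,"az":0,"jaw":100},{"x":0.152,"y":0.213,"z":0.0,"ax":0,"ay":0,"az":0,"jaw":100},{"x":0.152,"y":0.213,"z":0.05,"ax":0,"ay":0,"az":0,"jaw":100},{"x":0.152,"y":0.213,"z":0.1,"ax":0,"ay":0,"az":0,"jaw":100},{"x":0.152,"y":0.213,"z":0.102,"ax":0,"ay":0,"az":0,"jaw":100},{"x":0.152,"y":0.213,"z":0.102,"ax":0,"ay":0,"az":0,"jaw":10},{"x":0.152,"y":0.213,"z":0.102,"ax":0,"ay":0,"az":0,"jaw":10},{"x":0.152,"y":0.213,"z":0.102,"ax":0,"ay":0,"az":0,"jaw":10},{"x":0.152,"y":0.213,"z":0.102,"ax":0,"ay":0,"az":0,"jaw":10},{"x":0.152,"y":0.213,"z":0.102,"ax":0,"ay":0,"az":0,"jaw":10},{"x":0.152,"y":0.213,"z":0.102,"ax":0,"ay":0,"az":0,"jaw":10},{"x":0.152,"y":0.213,"z":0.05,"ax":0,"ay":0,"az":0,"jaw":10},{"x":0.152,"y":0.213,"z":-0.01,"ax":0,"ay":0,"az":0,"jaw":10},{"x":0.152,"y":0.213,"z":-0.01,"ax":0,"ay":0,"az":0,"jaw":10}]' --newtons 30

```text
time_s: 12.72
tcp_pos: [0.6863, -0.0545, 0.1559]
tool_rot: [0.004, 0.55, 0.835, 0.002]
ft_force: [-0.3, 0.3, -1.9]
finger_gap: 0.03
grip_force: 30.0
```

Run:
```python
from h import *
go((.5075,-.3647,.15))
c,R,t=cam('top');save('t3.png',c['frame']);P=cloud(c,R,t);f=c['frame'].astype(int)
G=(f[...,1]>1.25*f[...,0])&(f[...,1]>1.1*f[...,2])&(np.hypot(P[...,0]-.507,P[...,1]+.365)<.045)&(P[...,2]>.038)
Q=P[G];print(len(Q),Q.mean(0),cv2.minAreaRect((Q[:,:2]*1000).astype(np.float32)))
```

```text
t 12.72 tcp [ 0.6863 -0.0545  0.1559] yaw 113.32 gap 0.03 F [-0.3  0.3 -1.9]
(0.5075, -0.3647, 0.15) [-214.1 -287.1    5. ] mm
351 [ 0.50904872 -0.36182332  0.04412164] ((509.6130676269531, -362.4508972167969), (41.295677185058594, 42.48828887939453), 8.513620376586914)
```

Run:
```python
from h import *
c,R,t=cam('wrist');save('w5.png',c['frame']); go((.5085,-.3635,.15))
```

```text
t 12.82 tcp [ 0.6842 -0.054   0.1498] yaw 113.31 gap 0.0304 F [ 0.2 -0.9 -3.1]
(0.5085, -0.3635, 0.15) [-2.147e+02 -2.838e+02 -1.000e-01] mm
```

View pics/w5.png

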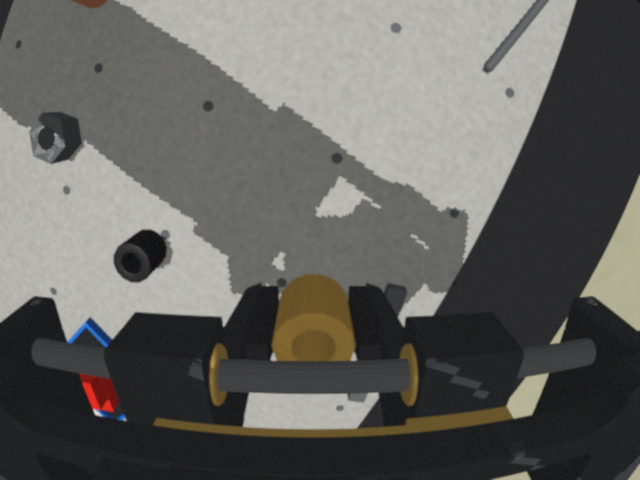

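The brass bush is held upright between the pads at (313,320). Now I'll place it on the block.

>>> carry_out --plan '[{"x":-0.215,"y":-0.284,"z":0.0,"ax":0,"ay":0,"az":0,"jaw":10},{"x":-0.215,"y":-0.284,"z":0.0,"ax":0,"ay":0,"az":0,"jaw":10},{"x":-0.215,"y":-0.284,"z":0.0,"ax":0,"ay":0,"az":0,"jaw":10},{"x":-0.215,"y":-0.284,"z":0.0,"ax":0,"ay":0,"az":0,"jaw":10},{"x":-0.215,"y":-0.284,"z":0.0,"ax":0,"ay":0,"az":0,"jaw":10},{"x":-0.215,"y":-0.284,"z":0.0,"ax":0,"ay":0,"az":0,"jaw":10},{"x":-0.215,"y":-0.284,"z":0.0,"ax":0,"ay":0,"az":0,"jaw":10},{"x":-0.215,"y":-0.284,"z":0.03,"ax":0,"ay":0,"az":0,"jaw":10},{"x":-0.215,"y":-0.284,"z":0.06,"ax":0,"ay":0,"az":0,"jaw":10},{"x":-0.215,"y":-0.284,"z":0.07,"ax":0,"ay":0,"az":0,"jaw":10},{"x":-0.215,"y":-0.284,"z":0.075,"ax":0,"ay":0,"az":0,"jaw":10},{"x":-0.215,"y":-0.284,"z":0.079,"ax":0,"ay":0,"az":0,"jaw":10},{"x":-0.215,"y":-0.284,"z":0.079,"ax":0,"ay":0,"az":0,"jaw":10}]'

```text
time_s: 14.45
tcp_pos: [0.509, -0.364, 0.0721]
tool_rot: [0.0, 0.55, 0.835, -0.0]
ft_force: [-0.1, 0.8, -2.2]
finger_gap: 0.0303
grip_force: 30.0
```

Run:
```python
from h import *
go((.508,-.364,.071)); c,R,t=cam('wrist');save('w6.png',c['frame'])
```

```text
t 14.45 tcp [ 0.509  -0.364   0.0721] yaw 113.31 gap 0.0303 F [-0.1  0.8 -2.2]
(0.508, -0.364, 0.071) [ 0.4 -0.9  1.1] mm
```

View pics/w6.png

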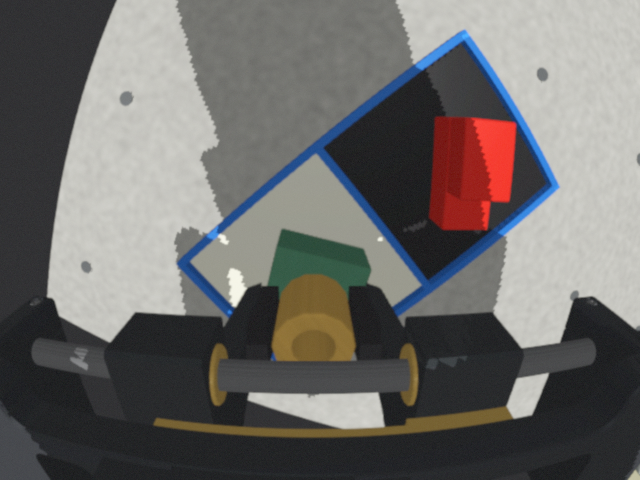

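The bush sits over the middle of the green block, and the jaw stands at (475,170). I'll release it and go to the flange.

>>> carry_out --plan '[{"x":0,"y":0,"z":0.001,"ax":0,"ay":0,"az":0,"jaw":10},{"x":0,"y":0,"z":0.001,"ax":0,"ay":0,"az":0,"jaw":60},{"x":0,"y":0,"z":0.001,"ax":0,"ay":0,"az":0,"jaw":60},{"x":0,"y":0,"z":0.001,"ax":0,"ay":0,"az":0,"jaw":60},{"x":0,"y":0,"z":-0.03,"ax":0,"ay":0,"az":0,"jaw":60},{"x":0,"y":0,"z":-0.08,"ax":0,"ay":0,"az":0,"jaw":60},{"x":0.44,"y":0.2555,"z":-0.08,"ax":0,"ay":0,"az":0,"jaw":100},{"x":0.44,"y":0.2555,"z":-0.08,"ax":0,"ay":0,"az":0,"jaw":100},{"x":0.44,"y":0.2555,"z":-0.08,"ax":0,"ay":0,"az":0,"jaw":100},{"x":0.44,"y":0.2555,"z":-0.08,"ax":0,"ay":0,"az":0,"jaw":100},{"x":0.44,"y":0.2555,"z":-0.08,"ax":0,"ay":0,"az":0,"jaw":100},{"x":0.44,"y":0.2555,"z":-0.08,"ax":0,"ay":0,"az":0,"jaw":100},{"x":0.44,"y":0.2555,"z":-0.08,"ax":0,"ay":0,"az":0,"jaw":100},{"x":0.44,"y":0.2555,"z":-0.08,"ax":0,"ay":0,"az":0,"jaw":100},{"x":0.44,"y":0.2555,"z":-0.06,"ax":0,"ay":0,"az":0,"jaw":100},{"x":0.44,"y":0.2555,"z":-0.06,"ax":0,"ay":0,"az":0,"jaw":100},{"x":0.44,"y":0.2555,"z":-0.06,"ax":0,"ay":0,"az":0,"jaw":100}]'

```text
time_s: 16.62
tcp_pos: [0.5697, 0.1404, 0.1324]
tool_rot: [0.0, 0.55, 0.835, 0.0]
ft_force: [-0.0, 0.2, 0.7]
finger_gap: 0.0883
grip_force: 0.0
```

Run:
```python
from h import *
go((.569,.141,.0465),(.4912,.3437,.14))
c,R,t=cam('top');P=cloud(c,R,t);f=c['frame'].astype(int)
B=(np.hypot(P[...,0]-.508,P[...,1]+.364)<.05)
for lo,hi in((.035,.055),(.07,.1)):
    Q=P[B&(P[...,2]>lo)&(P[...,2]<hi)];print(len(Q),Q.mean(0).round(4),cv2.minAreaRect((Q[:,:2]*1000).astype(np.float32)))
```

```text
t 16.62 tcp [0.5697 0.1404 0.1324] yaw 113.25 gap 0.0883 F [-0.   0.2  0.7]
(0.569, 0.141, 0.0465) [ 0.8 -0.5 85.9] mm
(0.4912, 0.3437, 0.14) [217.7   8.1  -7.6] mm
240 [ 0.5062 -0.3564  0.0442] ((511.29986572265625, -363.26776123046875), (44.350067138671875, 44.69806671142578), 7.707198619842529)
160 [ 0.5115 -0.3634  0.0786] ((512.16650390625, -364.3556213378906), (30.7088565826416, 30.449800491333008), 33.49843215942383)
```

>>> carry_out --plan '[{"x":0.001,"y":0,"z":0.05,"ax":0,"ay":0,"az":0,"jaw":100},{"x":0.001,"y":0,"z":0.08,"ax":0,"ay":0,"az":0,"jaw":100},{"x":0.001,"y":0,"z":0.086,"ax":0,"ay":0,"az":0,"jaw":100},{"x":0.001,"y":0,"z":0.086,"ax":0,"ay":0,"az":0,"jaw":100},{"x":0.001,"y":0,"z":0.086,"ax":0,"ay":0,"az":0,"jaw":25},{"x":0.001,"y":0,"z":0.086,"ax":0,"ay":0,"az":0,"jaw":25},{"x":0.001,"y":0,"z":0.086,"ax":0,"ay":0,"az":0,"jaw":25},{"x":0.001,"y":0,"z":0.086,"ax":0,"ay":0,"az":0,"jaw":25},{"x":0.001,"y":0,"z":0.086,"ax":0,"ay":0,"az":0,"jaw":25},{"x":0.001,"y":0,"z":0.086,"ax":0,"ay":0,"az":0,"jaw":25},{"x":0.001,"y":0,"z":0.06,"ax":0,"ay":0,"az":0,"jaw":25},{"x":0.001,"y":0,"z":0.02,"ax":0,"ay":0,"az":0,"jaw":25},{"x":0.001,"y":0,"z":0.02,"ax":0,"ay":0,"az":0,"jaw":25}]' --newtons 55

```text
time_s: 18.3
tcp_pos: [0.5701, 0.1423, 0.1135]
tool_rot: [0.002, 0.55, 0.835, 0.001]
ft_force: [0.1, 0.1, -4.4]
finger_gap: 0.0392
grip_force: 55.0
```

Run:
```python
from h import *
go((.4912,.3437,.11)); c,R,t=cam('wrist');save('w7.png',c['frame'])
```

```text
t 18.3 tcp [0.5701 0.1423 0.1135] yaw 113.31 gap 0.0392 F [ 0.1  0.1 -4.4]
(0.4912, 0.3437, 0.11) [216.2   7.2   3.2] mm
```

View pics/w7.png

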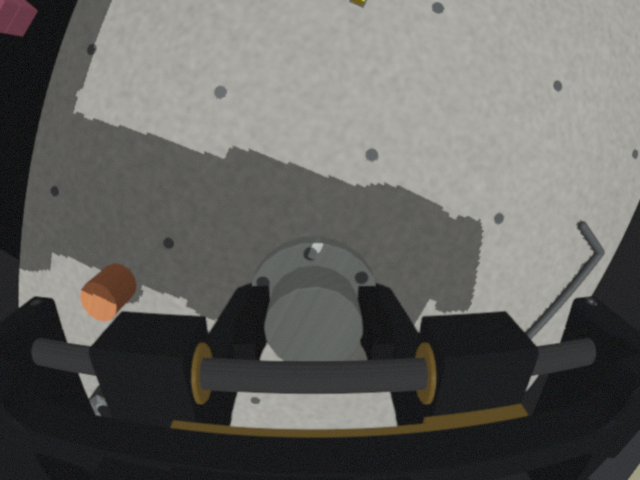

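The flange is held upright at (313,310). Moving to the yellow tray.

>>> carry_out --plan '[{"x":0.217,"y":0.007,"z":0,"ax":0,"ay":0,"az":0,"jaw":25},{"x":0.217,"y":0.007,"z":0,"ax":0,"ay":0,"az":0,"jaw":25},{"x":0.217,"y":0.007,"z":0,"ax":0,"ay":0,"az":0,"jaw":25},{"x":0.217,"y":0.007,"z":0,"ax":0,"ay":0,"az":0,"jaw":25},{"x":0.217,"y":0.007,"z":0,"ax":0,"ay":0,"az":0,"jaw":25},{"x":0.217,"y":0.007,"z":0.03,"ax":0,"ay":0,"az":0,"jaw":25},{"x":0.217,"y":0.007,"z":0.05,"ax":0,"ay":0,"az":0,"jaw":25},{"x":0.217,"y":0.007,"z":0.058,"ax":0,"ay":0,"az":0,"jaw":25},{"x":0.217,"y":0.007,"z":0.061,"ax":0,"ay":0,"az":0,"jaw":25},{"x":0.217,"y":0.007,"z":0.061,"ax":0,"ay":0,"az":0,"jaw":25}]'

```text
time_s: 19.6
tcp_pos: [0.4899, 0.344, 0.051]
tool_rot: [0.0, 0.55, 0.835, 0.0]
ft_force: [0.3, 0.3, -3.9]
finger_gap: 0.0385
grip_force: 55.0
```

Run:
```python
from h import *
go((.4912,.3437,.0510),(.4518,.060,.13)); c,R,t=cam('wrist');save('w8.png',c['frame'])
```

```text
t 19.6 tcp [0.4899 0.344  0.051 ] yaw 113.29 gap 0.0385 F [ 0.3  0.3 -3.9]
(0.4912, 0.3437, 0.051) [-0.8  1.1 -0. ] mm
(0.4518, 0.06, 0.13) [-245.8 -147.2  -79.1] mm
```

View pics/w8.png

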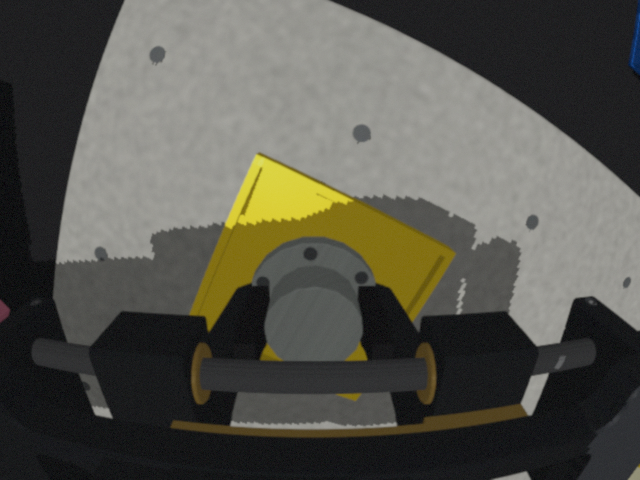

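The flange is over the middle of the yellow bay at (313,270). I'll release it and go to the copper plug.

>>> carry_out --plan '[{"x":0,"y":0,"z":0.001,"ax":0,"ay":0,"az":0,"jaw":25},{"x":0,"y":0,"z":0.001,"ax":0,"ay":0,"az":0,"jaw":65},{"x":0,"y":0,"z":0.001,"ax":0,"ay":0,"az":0,"jaw":65},{"x":0,"y":0,"z":0.001,"ax":0,"ay":0,"az":0,"jaw":65},{"x":0,"y":0,"z":-0.03,"ax":0,"ay":0,"az":0,"jaw":65},{"x":0,"y":0,"z":-0.08,"ax":0,"ay":0,"az":0,"jaw":65},{"x":-0.246,"y":-0.147,"z":-0.08,"ax":0,"ay":0,"az":0,"jaw":100},{"x":-0.246,"y":-0.147,"z":-0.08,"ax":0,"ay":0,"az":0,"jaw":100},{"x":-0.246,"y":-0.147,"z":-0.08,"ax":0,"ay":0,"az":0,"jaw":100},{"x":-0.246,"y":-0.147,"z":-0.08,"ax":0,"ay":0,"az":0,"jaw":100},{"x":-0.246,"y":-0.147,"z":-0.08,"ax":0,"ay":0,"az":0,"jaw":100},{"x":-0.246,"y":-0.147,"z":-0.08,"ax":0,"ay":0,"az":0,"jaw":100},{"x":-0.246,"y":-0.147,"z":-0.08,"ax":0,"ay":0,"az":0,"jaw":100},{"x":-0.246,"y":-0.147,"z":-0.08,"ax":0,"ay":0,"az":0,"jaw":100}]'

```text
time_s: 21.4
tcp_pos: [0.452, 0.0611, 0.1307]
tool_rot: [0.0, 0.549, 0.836, 0.0]
ft_force: [0.4, -0.5, 0.1]
finger_gap: 0.0885
grip_force: 0.0
```

Run:
```python
from h import *
go((.4518,.060,.036))
c,R,t=cam('top');P=cloud(c,R,t)
B=(np.hypot(P[...,0]-.491,P[...,1]-.343)<.045)
for lo,hi in((.022,.034),(.041,.07)):
    Q=P[B&(P[...,2]>lo)&(P[...,2]<hi)];print(len(Q),Q.mean(0).round(4),cv2.minEnclosingCircle((Q[:,:2]*1000).astype(np.float32)))
```

```text
t 21.4 tcp [0.452  0.0611 0.1307] yaw 113.39 gap 0.0885 F [ 0.4 -0.5  0.1]
(0.4518, 0.06, 0.036) [-0.9 -0.6 94.7] mm
267 [0.4888 0.3363 0.0268] ((490.4339599609375, 335.94940185546875), 37.731197357177734)
256 [0.4918 0.3432 0.0483] ((492.5172119140625, 343.75506591796875), 20.321104049682617)
```

>>> carry_out --plan '[{"x":0,"y":0,"z":0.05,"ax":0,"ay":0,"az":0,"jaw":100},{"x":0,"y":0,"z":0.09,"ax":0,"ay":0,"az":0,"jaw":100},{"x":0,"y":0,"z":0.094,"ax":0,"ay":0,"az":0,"jaw":100},{"x":0,"y":0,"z":0.094,"ax":0,"ay":0,"az":0,"jaw":10},{"x":0,"y":0,"z":0.094,"ax":0,"ay":0,"az":0,"jaw":10},{"x":0,"y":0,"z":0.094,"ax":0,"ay":0,"az":0,"jaw":10},{"x":0,"y":0,"z":0.094,"ax":0,"ay":0,"az":0,"jaw":10},{"x":0,"y":0,"z":0.094,"ax":0,"ay":0,"az":0,"jaw":10},{"x":0,"y":0,"z":0.094,"ax":0,"ay":0,"az":0,"jaw":10},{"x":0,"y":0,"z":0.094,"ax":0,"ay":0,"az":0,"jaw":10},{"x":0,"y":0,"z":0.05,"ax":0,"ay":0,"az":0,"jaw":10},{"x":0,"y":0,"z":0,"ax":0,"ay":0,"az":0,"jaw":10},{"x":0,"y":0,"z":0,"ax":0,"ay":0,"az":0,"jaw":10},{"x":0,"y":0,"z":0,"ax":0,"ay":0,"az":0,"jaw":10}]' --newtons 35

```text
time_s: 23.2
tcp_pos: [0.4513, 0.0602, 0.1298]
tool_rot: [-0.001, 0.55, 0.835, -0.0]
ft_force: [0.2, -0.3, -1.8]
finger_gap: 0.0293
grip_force: 35.0
```

Run:
```python
from h import *
c,R,t=cam('wrist');save('w9.png',c['frame']);go((.4905,.3437,.13),(.4905,.3437,.0737))
```

```text
t 23.25 tcp [0.4512 0.0602 0.1294] yaw 113.3 gap 0.029 F [ 1.  -0.4 -2.5]
(0.4905, 0.3437, 0.13) [244.8 148.3  -0.6] mm
(0.4905, 0.3437, 0.0737) [244.8 148.4  55.7] mm
```

View pics/w9.png

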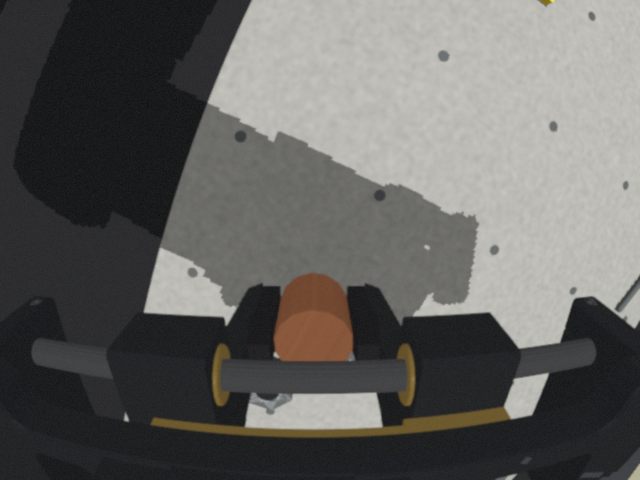

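The copper plug is held upright at (313,320). Now I'll place it on the flange.

>>> carry_out --plan '[{"x":0.245,"y":0.148,"z":0,"ax":0,"ay":0,"az":0,"jaw":10},{"x":0.245,"y":0.148,"z":0,"ax":0,"ay":0,"az":0,"jaw":10},{"x":0.245,"y":0.148,"z":0,"ax":0,"ay":0,"az":0,"jaw":10},{"x":0.245,"y":0.148,"z":0,"ax":0,"ay":0,"az":0,"jaw":10},{"x":0.245,"y":0.148,"z":0,"ax":0,"ay":0,"az":0,"jaw":10},{"x":0.245,"y":0.148,"z":0,"ax":0,"ay":0,"az":0,"jaw":10},{"x":0.245,"y":0.148,"z":0,"ax":0,"ay":0,"az":0,"jaw":10},{"x":0.245,"y":0.148,"z":0.025,"ax":0,"ay":0,"az":0,"jaw":10},{"x":0.245,"y":0.148,"z":0.045,"ax":0,"ay":0,"az":0,"jaw":10},{"x":0.245,"y":0.148,"z":0.052,"ax":0,"ay":0,"az":0,"jaw":10},{"x":0.245,"y":0.148,"z":0.055,"ax":0,"ay":0,"az":0,"jaw":10},{"x":0.245,"y":0.148,"z":0.055,"ax":0,"ay":0,"az":0,"jaw":10},{"x":0.245,"y":0.148,"z":0.055,"ax":0,"ay":0,"az":0,"jaw":10}]'

```text
time_s: 24.88
tcp_pos: [0.4912, 0.3438, 0.0764]
tool_rot: [0.0, 0.55, 0.835, 0.0]
ft_force: [0.4, -0.3, -1.2]
finger_gap: 0.029
grip_force: 35.0
```

>>> carry_out --plan '[{"x":0,"y":0,"z":0.0005,"ax":0,"ay":0,"az":0,"jaw":10},{"x":0,"y":0,"z":0.001,"ax":0,"ay":0,"az":0,"jaw":10}]'

```text
time_s: 25.12
tcp_pos: [0.4909, 0.3437, 0.0748]
tool_rot: [0.0, 0.55, 0.835, 0.0]
ft_force: [-0.3, -0.1, -1.9]
finger_gap: 0.0293
grip_force: 35.0
```

>>> carry_out --plan '[{"x":0,"y":0,"z":0.0015,"ax":0,"ay":0,"az":0,"jaw":10},{"x":0,"y":0,"z":0.0015,"ax":0,"ay":0,"az":0,"jaw":10},{"x":0,"y":0,"z":0.0015,"ax":0,"ay":0,"az":0,"jaw":60},{"x":0,"y":0,"z":0.0015,"ax":0,"ay":0,"az":0,"jaw":60},{"x":0,"y":0,"z":0.0015,"ax":0,"ay":0,"az":0,"jaw":60},{"x":0,"y":0,"z":-0.03,"ax":0,"ay":0,"az":0,"jaw":60},{"x":0,"y":0,"z":-0.08,"ax":0,"ay":0,"az":0,"jaw":100},{"x":-0.2,"y":-0.1,"z":-0.1,"ax":0,"ay":0,"az":0,"jaw":100},{"x":-0.2,"y":-0.1,"z":-0.1,"ax":0,"ay":0,"az":0,"jaw":100},{"x":-0.2,"y":-0.1,"z":-0.1,"ax":0,"ay":0,"az":0,"jaw":100},{"x":-0.2,"y":-0.1,"z":-0.1,"ax":0,"ay":0,"az":0,"jaw":100},{"x":-0.2,"y":-0.1,"z":-0.1,"ax":0,"ay":0,"az":0,"jaw":100}]'

```text
time_s: 26.62
tcp_pos: [0.4784, 0.1186, 0.1752]
tool_rot: [0.0, 0.551, 0.834, 0.0]
ft_force: [1.0, 0.9, 0.8]
finger_gap: 0.0879
grip_force: 0.0
```

Run:
```python
from h import *
go()
for n in('top','scene'):
    c,R,t=cam(n);P=cloud(c,R,t);save(n+'9.png',c['frame'])
    for nm,x,y,r,lo,hi in(('flange/plug',.491,.344,.04,.07,.1),('block',.508,-.364,.045,.038,.055),('bush',.508,-.364,.045,.072,.1),('jaw',.5505,-.282,.04,.028,.07),('blackb',.572,-.1187,.03,.044,.07),('nut',.467,-.061,.03,.03,.06)):
        Q=P[(np.hypot(P[...,0]-x,P[...,1]-y)<r)&(P[...,2]>lo)&(P[...,2]<hi)]
        if len(Q):print(n,nm,len(Q),Q.mean(0).round(4),Q[:,2].max().round(4),np.round(cv2.minAreaRect((Q[:,:2]*1000).astype(np.float32))[0],1))
```

```text
t 26.62 tcp [0.4784 0.1186 0.1752] yaw 113.11 gap 0.0879 F [1.  0.9 0.8]
top flange/plug 166 [0.492  0.3427 0.0815] 0.0876 [492.7 344. ]
top block 224 [ 0.5066 -0.357   0.0446] 0.0547 [ 511.3 -363.1]
top bush 152 [ 0.5116 -0.3638  0.0791] 0.0853 [ 511.8 -363.9]
top jaw 276 [ 0.5513 -0.2768  0.0496] 0.0632 [ 554.  -281.1]
top blackb 113 [ 0.5721 -0.1189  0.0478] 0.0546 [ 571.8 -119.2]
top nut 230 [ 0.4668 -0.0603  0.0363] 0.0418 [467.4 -60.8]
scene flange/plug 446 [0.4937 0.3445 0.0802] 0.0842 [491.9 344.1]
scene block 245 [ 0.5135 -0.3549  0.0445] 0.0549 [ 509.2 -363.3]
scene bush 150 [ 0.5111 -0.3625  0.078 ] 0.0826 [ 510.3 -363.3]
scene jaw 409 [ 0.5531 -0.2726  0.0459] 0.059 [ 552.  -281.5]
scene blackb 159 [ 0.5708 -0.1188  0.0471] 0.0516 [ 569.7 -119.4]
scene nut 280 [ 0.466  -0.0591  0.0355] 0.0396 [464.3 -60.3]
```

View pics/scene9.png

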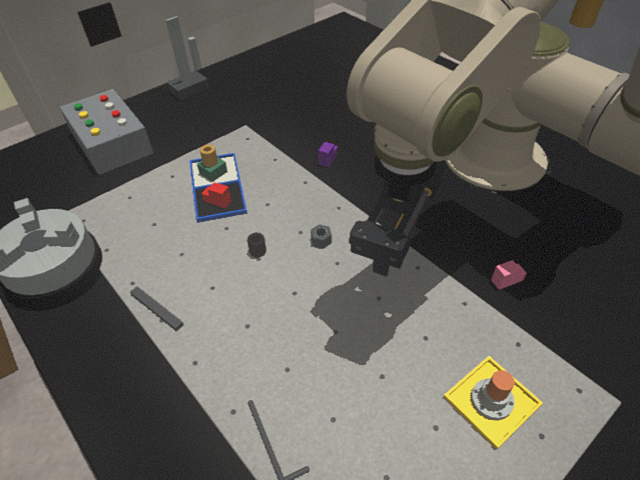

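Both kits are in place: bush on block at (208,160), jaw at (217,195), and plug on flange at (497,390). The black bush and nut haven't moved, and the gripper is clear, so I'll hand in.

```bash
python3 -c "
from plant import ticket
print(ticket.job_done())"
```

```text
the job is handed in; nothing more can be done
None
```

I made up both kits and handed the job in at about 27 s; the last camera check showed every part upright and within tolerance, with the black bush and hex nut unmoved, but the hand-in gave no verdict.

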